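Select third gear on the vial roller and switch it on

TASK

The vial roller was left out of gear. With the fingertips, push its gear lever through the H-gate into the slot at the far right (third gear, marked with three dots), right to the end of that slot; only then press the near half of the rocker switch fully down to start the drive. Push gently and never grip or lift anything: the two vials stay lying on the rollers, and the diluent bottle and the tweezers beside the machine are left alone.

Things in the scene. Friction and masses are not known exactly. Their poses are not given: they have to be found in the camera images.
- roller: Vial roller, fixed. Origin: centre of its underside; x to its far side, y to its left, z up; turned up to 0.35 rad: near, far, left, right go by these axes. At right a white console, x -90 to 90, y -145 to -5 mm, top z 100 mm, with lever and switch on top; at left a low bed with two rollers along y and two vials on them, tops at z 88 mm; end cheek at y 133 to 145 mm, z 86 mm.
- gate: Aluminium gate plate on the console, 92 x 88 x 6 mm, top 106 mm above the table. Origin: centre of the H, on its underside; axes as the roller's. Slots 12 mm wide: legs along x at y +18 (left) and -18 mm (right), x -26 to 26 mm, joined by the neutral channel along y at x 0, corners rounded 5 mm. Dots: 1 far left, 2 near left, 3 far right, 4 near right. The lever's 9 mm stem runs in the slots.
- lever_knob (a point): Centre of the lever's black ball knob, 32 mm diameter, 145 mm above the lever's pivot, which lies under the gate's centre 15 mm above the table. Knob centre 160 mm above the table when upright, 3 to 7 mm lower elsewhere. From the gate's centre, in its x, y: (0, +-30) mm where the channel meets the legs, (+-35, +-30) mm at the four slot ends. It starts somewhere along the left leg.
- lever_fore (a joint): Fore-and-aft angle of the lever, rad: 0 in neutral, positive to the far side, +-0.24 at the slot ends. Knob x from the gate's centre = 145 mm * sin(fore) * cos(side). Friction of about 2.5 N at the knob; it stays where it is left, no spring.
- lever_side (a joint): Sideways angle of the lever, rad: 0 in the middle of the channel, positive to the right (-y), -0.205 in the left leg, 0.205 in the right leg (play 0.017). Knob y from the gate's centre = -145 mm * sin(side). Same friction, no spring.
- switch (a joint): Black rocker switch on the console in front of the gate, rad: 0 off (near half proud), 0.28 fully on (near half level). It stays where it is left. 42 mm (x) by 27 mm (y); its pivot is 79 mm nearer than the gate's centre, at the same y, 108 mm above the table, level with the top of a half that is down.
- switch_press (a point): Point on the top of the rocker's near half, 15 mm from its pivot: press here straight down with 3 to 5 N. 112 mm above the table when off, 108 mm when on; the rocker's near edge goes from 114 to 108 mm. The far half is level when off and rises when on.
- vial_a_mid (a point): Centre of a small glass vial, 22 mm diameter, 46 mm long, pink cap, lying loose on the rollers along y. Leave it lying there.
- vial_b_mid (a point): Centre of the second such vial on the rollers, to the left of the first. Leave it lying there.
- diluent_mid (a point): Centre of an upright bottle, 33 mm diameter, 58 mm high, blue cap, loose on the table to the right of the console. Leave it.
- tweezers_mid (a point): Centre of steel tweezers, 131 x 15 x 9 mm, loose on the table in front of the machine. Leave them.

How it is judged (in metres and radians):
On the way:
1. the lever stands at the end of the far right slot, the switch still off (value of joint lever_fore above 0.2 rad and value of joint lever_side above 0.17 rad and value of joint switch below 0.08 rad), for 0.2 s.
At the end, for the whole second after the job is handed in: the lever is in the far right slot, within about 6 mm of its end at the knob (fore > 0.20, side > 0.17 rad); the rocker's near half is down (switch > 0.21 of 0.28 rad); both vials and the bottle are within 20 mm and the tweezers within 30 mm of where they started (value of joint lever_fore above 0.2 rad and value of joint lever_side above 0.17 rad and value of joint switch above 0.21 rad and distance of each of vial_a_mid, vial_b_mid, diluent_mid from where it was at the start of the episode below 0.02 m and distance of tweezers_mid from where it was at the start of the episode below 0.03 m); the robot touches nothing.
It fails at once if the drive was switched on while the lever was not in the far right slot (value of joint switch above 0.14 rad and (value of joint lever_fore below 0.17 rad or value of joint lever_side below 0.15 rad)).
It fails at once if the lever was gripped or forced (more than 35 N) (contact force between the fingers and lever_side above 35 N).
It fails at once if the switch was pressed with more than 35 N (contact force between the arm and switch above 35 N).
It fails at once if a vial was lifted or knocked off the rollers (distance of any of vial_a_mid, vial_b_mid from where it was at the start of the episode above 0.03 m).
It fails at once if the bottle or the tweezers were moved (distance of diluent_mid from where it was at the start of the episode above 0.03 m or distance of tweezers_mid from where it was at the start of the episode above 0.04 m).
It also fails if it takes over 61 s, if anything falls off the work surface, if the arm or the gripper's body presses on something with over 40 N, if the wrist force passes 120 N, or if a joint passes its speed limit or range.

ROBOT

A 6-joint arm with a two-finger parallel gripper is mounted at the origin on a cart in front of the work surface, level with it; the furniture and walls round the work are solid. World frame = base frame: x ahead of the robot, y to its left, z up, the work surface at z = 0. Lengths are in m, angles in degrees, forces in N, time in s.
With the tool pointing down it reaches from about 0.35 to 0.875 m from the base axis. Payload 4.2 kg.
Tool frame: the origin (TCP) lies midway between the tips of the shut fingers; the grasp point (between the pads) lies 19 mm behind it; z points along the fingers, y is the line along which they close (so a half turn about z gives the same grasp; the last joint's range is limited). The gripper opens to 87 mm and grips with 3 to 60 N. Pads are 19 mm wide; open, the fingers measure 117 mm over their backs; the gripper's body (75 mm by 190 mm) begins 51 mm behind the grasp point.
Start: joints at [-55.371, 22.042, 0.453, 0, -68.411, -14.817], TCP at [0.212, -0.588, 0.188] pointing down, gripper open.
Joint ranges: [-179.83, 179.83], [-69.29, 118.12], [-61.27, 80.66], [-181.25, 117.63], [-171.15, -9.14], [-177.46, 177.46]. Speed limits (degrees/s): [159.86, 159.86, 180, 180, 180, 180].

INTERFACE

Orientations are given as [roll, pitch, yaw] about the fixed x, y, z axes, in that order (R = Rz(yaw) Ry(pitch) Rx(roll)).
In Python, from workcell import env gives the robot as it stands. The module is installed in compiled form; this text tells all that it offers. Calls block until the motion is done:
- env.goto(position, orientation): joint-space move of the TCP to a pose.
- env.move_straight(position, rotation=None, rate=0.15, force_limit=None): straight line of the TCP; rotation=None keeps the orientation; rate is the mean speed in m/s. With force_limit (N) it stops when the force on the tool has changed by that much, and returns True; else False.
- env.set_joints(angles): joint-space move.
- env.gripper_to(opening, grasp_force=None): opening from 0.0 (shut) to 1.0 (fully open); grasp_force is the grip in N (None keeps the last); returns when the fingers have stopped.
- env.dwell(seconds).
- env.inverse_kinematics(position, orientation): joint angles nearest the present ones, or None.
- env.read_state(): the state.
- env.grab_frame(name): name is "scene" or "top" or "wrist"; returns a dict with "image" (400x640x3 uint8, blue, green, red), "fx", "fy", "cx", "cy" (pixels), "D" ([k1, k2, p1, p2, k3] as OpenCV has them; the pictures are not rectified), "position" and "orientation" of the camera in the world. Camera axes: x right, y up, looking along -z (the intrinsics and any distortion apply to the point x, -y, -z); pixel columns grow to the right and rows downward; lengths in m; the calibration is good to about 2 mm. A picture is of the moment at which its call begins. There is no depth.
A pose or a line that the arm cannot do raises env.Unreachable and nothing moves.
- env.close_job(): hands the job in; it is judged then, once.
Trained networks look in a picture, given as the dict that the camera call returned (one of the last four; its "shot" number tells which), for a name from the list of things; names that differ only in an ending like _2 or _b are one class to them, and where a whole thing is asked for, a point or a joint stands for the part that bears it (a point fixed in the world has none). Each returns a list of dicts, best first, with "score" (0 to 1); they miss things now and then, are a little off and sometimes report something else, mostly with a low value. They report only what shows in the picture. A call takes as long as a camera call.
- env.search_frame(picture, thing): "xyz" ([x, y, z] in m, in world coordinates, good to about 4 mm: the middle of the surface that is visible of it).
- env.trace(picture, thing): "mask" (400x640 bool, what is visible of it).
The state is a dict: "clock": time; "joint_positions": joint angles; "qvel": joint speeds; "joint_torque": joint torques, N m; "position": TCP position; "tool_rot": TCP orientation; "force": force on the tool from outside, world axes, zero at the start; "wrist_torque": the same for the moment, N m; "opening": opening from 0.0 (shut) to 1.0 (fully open); "finger_force": force on a finger pad.
Only numpy, scipy, OpenCV 4.12 (cv2) and the standard library are available. Lean on these libraries where they do the work, as an engineer would, in place of code of your own. Each camera call takes 0.05 s, during which the arm holds its last target. There are 200 camera calls.

## Working session

There is one attempt and no reset: what is moved stays moved. The work goes in short steps, each a Python script; the robot and the scene stay as the last script left them, time stands still between calls to the robot, and variables do not carry over. Pictures are saved under pics/ and viewed, at most 10 in all, crops included, and the job is handed in when it is done.

```bash
mkdir -p pics
python3 - <<'E'
from workcell import env
import cv2
for n in ("scene","top"):
    p=env.grab_frame(n); cv2.imwrite(f"pics/{n}0.png",p["image"])
    print(n,p["position"],p["orientation"])
    for t in ("roller","gate","lever_knob","switch","switch_press","vial_a_mid","diluent_mid","tweezers_mid"):
        print(t,[(round(d["score"],2),[round(float(v),4) for v in d["xyz"]]) for d in env.search_frame(p,t)][:3])
print(env.read_state())
E
```

```text
scene [-0.17855594  0.46110899  0.7214651 ] [  54.16241496   -1.09018653 -121.0221013 ]
roller [(0.88, [0.4973, 0.03, 0.067])]
gate [(0.86, [0.5474, -0.0269, 0.1093])]
lever_knob [(0.5, [0.5532, 0.0004, 0.1574])]
switch [(0.62, [0.5537, 0.0007, 0.1611]), (0.61, [0.4725, -0.0268, 0.1085]), (0.29, [0.545, -0.0247, 0.1068])]
switch_press [(0.59, [0.4754, -0.029, 0.1095])]
vial_a_mid [(0.46, [0.527, 0.0848, 0.0826])]
diluent_mid [(0.6, [0.4746, -0.1654, 0.0363])]
tweezers_mid [(0.63, [0.4021, 0.1045, 0.0078])]
top [0.48828828 0.02871934 1.04024138] [  3.37790176  -0.19883735 -90.57943671]
roller [(0.83, [0.5318, 0.0124, 0.0997])]
gate [(0.86, [0.5493, -0.0349, 0.1068])]
lever_knob [(0.65, [0.5588, 0.0019, 0.1679])]
switch [(0.69, [0.4755, -0.0276, 0.1081])]
switch_press [(0.84, [0.4786, -0.0266, 0.1119])]
vial_a_mid [(0.6, [0.5368, 0.0817, 0.084])]
diluent_mid [(0.6, [0.486, -0.1681, 0.0465])]
tweezers_mid []
{'clock': 0.9, 'joint_positions': array([-5.53709742e+01,  2.20395400e+01,  4.51997586e-01,  2.27379719e-04,
       -6.84097299e+01, -1.48187206e+01]), 'qvel': array([-0.06998134,  0.0961971 ,  0.02365541,  0.09615268,  0.05449344,
        0.00776425]), 'joint_torque': array([-1.68669444e-04, -3.90453672e+01,  1.87622130e+01,  4.22442868e+00,
        1.54218829e-02, -3.22657911e-05]), 'position': array([ 0.21185461, -0.58797933,  0.18786893]), 'tool_rot': array([-1.79997309e+02,  4.93221471e-04, -1.60189611e+02]), 'force': array([ 0.24906312, -0.2464248 ,  0.91941552]), 'wrist_torque': array([-0.02747724,  0.02594891,  0.03413335]), 'finger_force': 0.0, 'opening': 0.9955151786929359}
```

```bash
cat > h.py <<'E'
import numpy as np, cv2
from scipy.spatial.transform import Rotation as R
def to_plane(p,uv,z):
    K=np.array([[p["fx"],0,p["cx"]],[0,p["fy"],p["cy"]],[0,0,1.]])
    n=cv2.undistortPoints(np.asarray(uv,float).reshape(-1,1,2),K,np.array(p["D"])).reshape(-1,2)
    d=np.c_[n[:,0],-n[:,1],-np.ones(len(n))]@R.from_euler('xyz',p["orientation"],degrees=True).as_matrix().T
    o=np.array(p["position"]); return (o+d*((z-o[2])/d[:,2])[:,None])[:,:2]
def rect(p,mask,z):
    c=max(cv2.findContours(mask.astype(np.uint8),cv2.RETR_EXTERNAL,cv2.CHAIN_APPROX_NONE)[0],key=cv2.contourArea)
    return cv2.minAreaRect((to_plane(p,c.reshape(-1,2),z)*1000).astype(np.float32))
E
python3 - <<'E'
from h import *
from workcell import env
p=env.grab_frame("top")
for t,z in (("gate",.106),("switch",.11),("roller",.1),("lever_knob",.157)):
    for d in env.trace(p,t)[:1]: print(t,d["score"],d["mask"].sum(),rect(p,d["mask"],z))
im=p["image"][:,:]
a=cv2.imread("pics/scene0.png")
cv2.imwrite("pics/v1.png",cv2.resize(im[80:320,150:470],(800,600),interpolation=cv2.INTER_CUBIC))
np.save("pics/top.npy",p,allow_pickle=True)
E
```

```text
gate 0.91 1450 ((555.5336303710938, -30.22622299194336), (86.17555236816406, 92.44107818603516), 89.41588592529297)
switch 0.63 250 ((476.8116149902344, -28.87985610961914), (24.378910064697266, 40.5119514465332), 89.25332641601562)
roller 0.66 9163 ((535.3903198242188, 43.86700439453125), (284.2863464355469, 177.25929260253906), 89.4375228881836)
lever_knob 0.69 207 ((559.795166015625, 0.04939556121826172), (31.016529083251953, 29.15964126586914), 89.4339828491211)
```

View pics/v1.png

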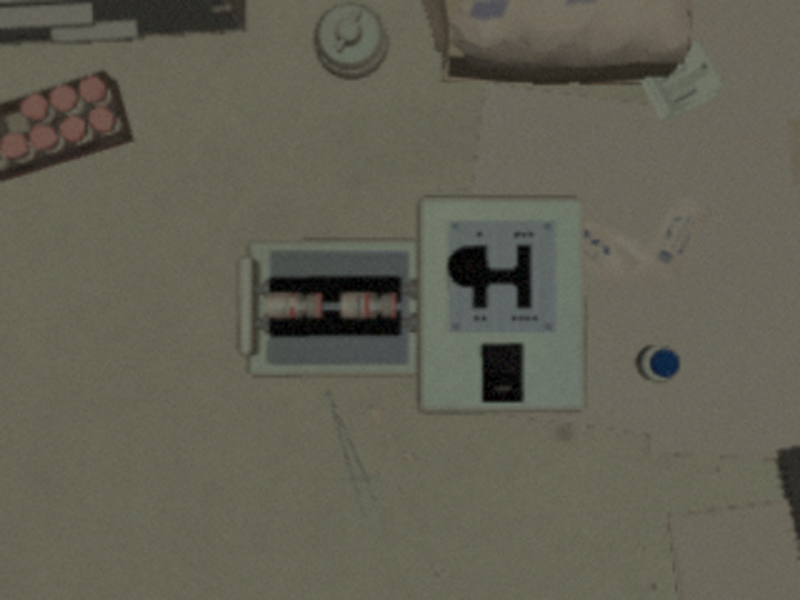

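View pics/scene0.png

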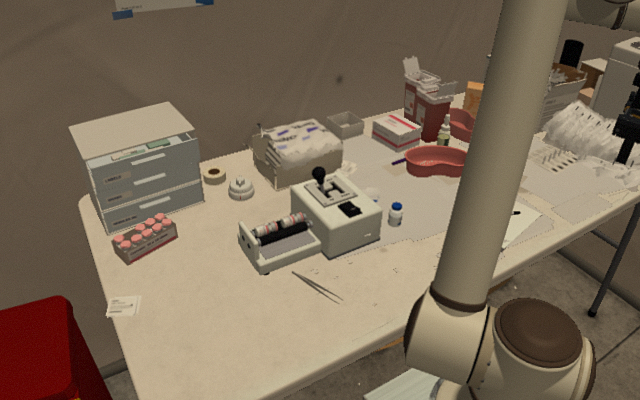

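The top view (crop, px) shows the machine almost square to the world. The knob is at (465,267), just on the far side of the left end of the neutral channel, with the third-gear slot at top right (524,248) and the rocker at (502,373). The scene view agrees. Measured: gate (0.5555, −0.030), yaw −0.6°, knob offset (+4, +30) mm. The sizes and the 79 mm to the switch pivot also agree.

```bash
cat >> h.py <<'E'
from workcell import env
G=np.array([.5555,-.0302]); YAW=-0.6
c,s=np.cos(np.radians(YAW)),np.sin(np.radians(YAW))
def W(x,y,z): return [G[0]+(c*x-s*y)/1e3, G[1]+(s*x+c*y)/1e3, z/1e3]
O=[180,0,180+YAW]
def st(m=""):
    r=env.read_state(); q=(r["position"][:2]-G)*1e3
    print(m,"t",round(r["clock"],2),"gate xy",np.round([c*q[0]+s*q[1],-s*q[0]+c*q[1]],1),"z",round(r["position"][2]*1e3,1),"F",np.round(r["force"],1),flush=True)
def knob(f=None,name="top"):
    p=env.grab_frame(name); m=env.trace(p,"lever_knob")
    if f: cv2.imwrite(f,p["image"])
    for d in m[:1]:
        q=np.array(rect(p,d["mask"],.157)[0])/1e3-G
        print("knob",round(d["score"],2),d["mask"].sum(),np.round([c*q[0]+s*q[1],-s*q[0]+c*q[1]],4)*1e3)
E
python3 - <<'E'
from h import *
env.gripper_to(0.0)
p=env.read_state()["position"]
env.move_straight([p[0],p[1],.30])
env.goto(W(55,30,260),O); st()
print(np.round(env.read_state()["joint_positions"],1))
env.move_straight(W(48,30,148),rate=.1); st("down")
print(env.move_straight(W(25.5,30,148),rate=.03,force_limit=15)); st("pushed")
env.move_straight(W(48,30,148),rate=.1)
env.move_straight(W(48,30,200)); 
env.move_straight(W(0,75,200)); st()
knob("pics/a1.png"); knob("pics/s1.png","scene")
E
```

```text
t 6.09 gate xy [55.  29.2] z 260.1 F [-0.4 -0.1 -0.7]
[  15.    18.4    5.4    0.   -76.9 -105.7]
down t 7.37 gate xy [48.6 30.1] z 148.8 F [ 0.8  0.1 -0.1]
False
pushed t 8.27 gate xy [25.6 30. ] z 148.0 F [-0.2 -0.6  0.2]
 t 9.73 gate xy [ 0.1 75. ] z 199.8 F [ 0.9 -0.7  1.3]
knob 0.28 249 [-78.2   3.4]
knob 0.47 193 [-11.1  38.1]
```

Run:
```python
from h import *
env.move_straight(W(0,75,230))
env.move_straight(W(-60,160,260),rate=.25)
knob("pics/a2.png")
im=cv2.imread("pics/a2.png"); cv2.imwrite("pics/a2v.png",cv2.resize(im[140:260,290:450],(800,600),interpolation=cv2.INTER_CUBIC))
```

```text
(no output)
```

View pics/a2v.png

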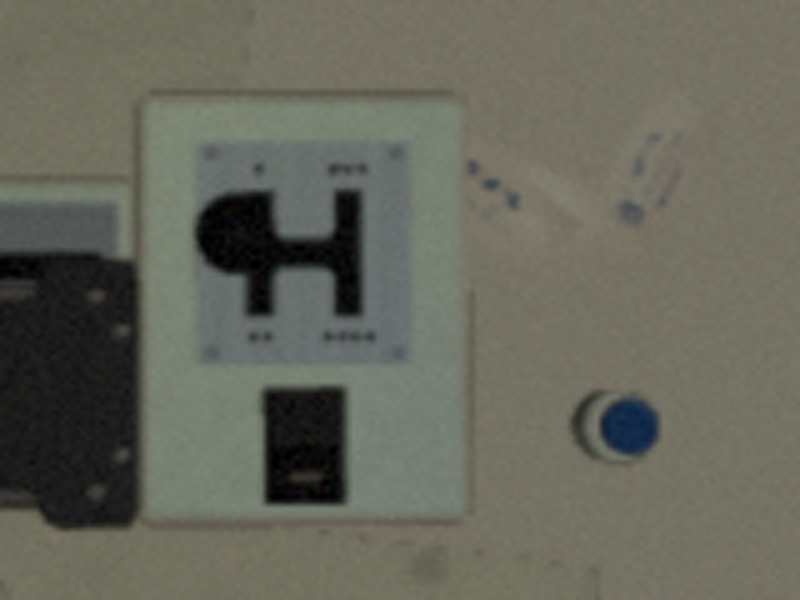

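Run:
```python
from h import *
p=np.load("pics/top.npy",allow_pickle=True).item()
im=cv2.imread("pics/a2.png"); old=p["image"]
for n,i in (("old",old),("new",im)):
    b=(i[170:205,325:350].max(axis=2)<60).astype(np.uint8)
    print(n); print("\n".join("".join("#" if v else "." for v in r) for r in b))
for z in(.155,.16): print((to_plane(p,[[337.6,186.4]],z)-G)*1e3)
```

```text
old
.........................
.........................
.........................
................#........
.........................
.........................
.........................
.........................
..............#####......
.........###########.....
.......#############.....
......##############.....
.....###############.....
.....###############.....
....################.....
....################.....
....################.....
....##################...
....#####################
.....####################
.....####################
......###################
......###################
........#################
..........###########....
..............######.....
..............######.....
..............######.....
..............######.....
..............######.....
..............######.....
..............######.....
..............######.....
.........................
.........................
new
.........................
.........................
.........................
.........................
.........................
.........................
.........................
.........................
..............#####......
.........###########.....
.......#############.....
......#############......
.....###############.....
.....###############.....
.....###############.....
....################.....
....################.....
....#################....
.....####################
.....####################
.....####################
......###################
......###################
........#############.#..
..........##########.....
..............######.....
..............######.....
..............######.....
..............######.....
..............######.....
..............######.....
..............######.....
..............######.....
.........................
.........................
[[ 4.62677355 29.01695604]]
[[ 4.22101702 29.18585001]]
```

Rows and columns show the knob did not move, so it is within about 4 mm of neutral. The corners are rounded, so I'll push sideways under a force limit.

Run:
```python
from h import *
env.move_straight(W(2,80,220),rate=.25)
env.move_straight(W(2,75,146),rate=.15); st("left of knob")
print(env.move_straight(W(2,30,146),rate=.03,force_limit=12)); st("mid")
print(env.move_straight(W(2,0,146),rate=.03,force_limit=12)); st("end")
env.move_straight(W(2,75,200),rate=.2)
env.move_straight(W(-60,160,260),rate=.25)
knob("pics/a3.png"); im=cv2.imread("pics/a3.png"); st()
cv2.imwrite("pics/a3v.png",cv2.resize(im[140:260,290:450],(800,600),interpolation=cv2.INTER_CUBIC))
```

```text
left of knob t 12.19 gate xy [ 2.7 75.6] z 147.2 F [-0.1  0.3  0.2]
False
mid t 13.84 gate xy [ 2.  30.1] z 146.0 F [ 0.3 -0.5 -0.3]
False
end t 14.99 gate xy [2.  0.1] z 146.0 F [0.4 0.3 0.1]
knob 0.6 224 [ 4.  30.3]
 t 16.33 gate xy [-60.2 158.7] z 258.4 F [-0.4 -0.2 -0.3]
```

View pics/a3v.png

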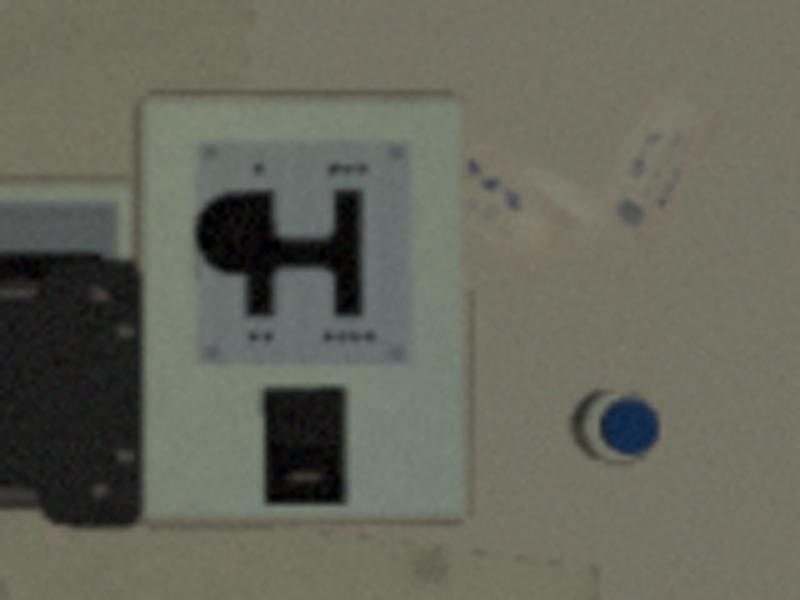

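The knob has not moved and there was no contact force, which doesn't make sense. I'll check the gripper opening and the side view.

Run:
```python
from h import *
r=env.read_state(); print(r["opening"],r["tool_rot"],r["position"],r["joint_positions"])
p=env.grab_frame("scene"); w=env.grab_frame("wrist")
cv2.imwrite("pics/b1.png",np.vstack([cv2.resize(p["image"][60:310,180:500],(768,600))[:300+0],cv2.resize(w["image"],(768,480))[:300]]) if 0 else np.hstack([cv2.resize(p["image"],(400,250)),cv2.resize(w["image"],(400,250))]))
```

```text
0.006293910537416805 [-1.79911269e+02 -1.56246356e-01  1.79304298e+02] [0.49700957 0.1291234  0.25840087] [ 3.26863102e+01  8.61348907e+00 -7.84920125e+00 -1.23739822e-02
 -7.37166001e+01 -1.23378403e+02]
```

View pics/b1.png

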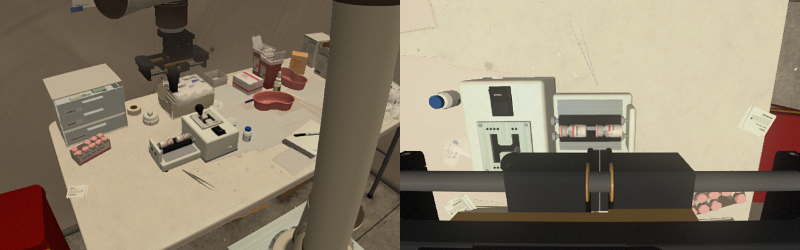

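Run:
```python
from h import *
p=env.grab_frame("scene"); im=p["image"].copy()
def proj(X):
    Rm=R.from_euler('xyz',p["orientation"],degrees=True).as_matrix()
    q=(np.atleast_2d(X)-p["position"])@Rm; q=q*[1,-1,-1]
    K=np.array([[p["fx"],0,p["cx"]],[0,p["fy"],p["cy"]],[0,0,1.]])
    return cv2.projectPoints(q,np.zeros(3),np.zeros(3),K,np.array(p["D"]))[0].reshape(-1,2)
t=env.read_state()["position"]
P=proj([t,W(4,30,157),W(0,0,106),W(-94,0,112)]); print(P)
for u in P: cv2.drawMarker(im,tuple(np.round(u).astype(int)),(0,255,0),cv2.MARKER_CROSS,5)
cv2.imwrite("pics/b2.png",cv2.resize(im[60:280,180:440],(709,600),interpolation=cv2.INTER_CUBIC))
```

```text
[[276.86844265 161.73251485]
 [318.01948292 173.15481246]
 [329.82013426 189.4129482 ]
 [353.19762444 209.30049222]]
```

View pics/b2.png

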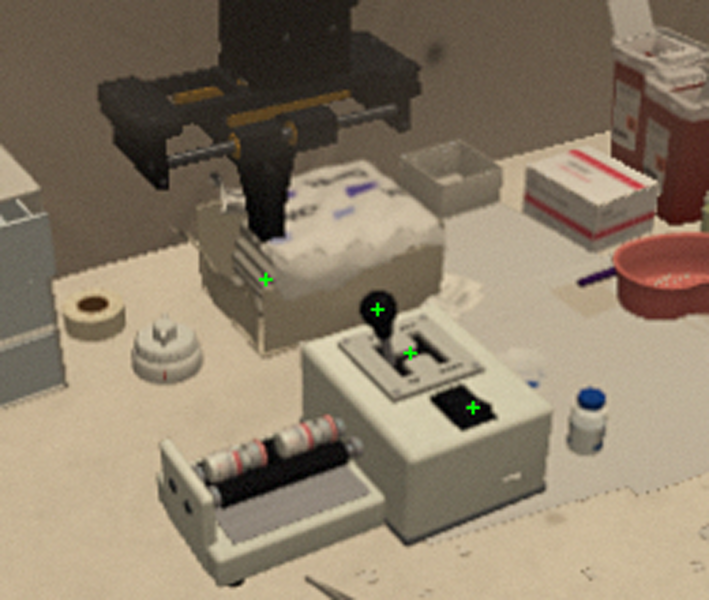

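The projections of knob, gate and switch land on the objects, but the visible fingertip (crop 263,238) is about 40 mm above where the reported TCP projects (265,280). So the fingers really end higher than stated, or the arm is offset. I'll use the wrist camera to tell which.

Run:
```python
from h import *
env.move_straight(W(60,40,300),rate=.25); env.dwell(.3); st()
p=env.grab_frame("wrist"); cv2.imwrite("pics/w1.png",p["image"])
print("cam",p["position"],p["orientation"],"tcp",env.read_state()["position"])
for t in ("gate","switch"):
    for d in env.trace(p,t)[:1]:
        for z in (.106,.066,.146): print(t,z,round(d["score"],2),rect(p,d["mask"],z))
    print([d["xyz"] for d in env.search_frame(p,t)[:1]])
# fingertip in scene: dark pixels lowest near the gripper
q=env.grab_frame("scene"); cv2.imwrite("pics/s2.png",q["image"])
cv2.imwrite("pics/w1v.png",np.hstack([cv2.resize(p["image"],(480,300)),cv2.resize(q["image"][60:260,220:420],(300,300))]))
```

```text
t 17.63 gate xy [59.5 40.8] z 300.3 F [ 0.2 -0.4 -1.1]
cam [0.54273455 0.01122833 0.49689623] [-1.54781549e+01 -5.53820560e-02  8.94370940e+01] tcp [0.61553771 0.00980716 0.30029757]
gate 0.106 0.86 ((556.937255859375, -28.404281616210938), (86.83628845214844, 91.65542602539062), 89.32342529296875)
gate 0.066 0.86 ((558.390625, -32.45985412597656), (95.72216033935547, 101.03443908691406), 89.32344055175781)
gate 0.146 0.86 ((555.4838256835938, -24.34872817993164), (77.95043182373047, 82.27643585205078), 89.32347106933594)
[[0.5463, -0.0329, 0.1069]]
switch 0.106 0.95 ((477.3125, -26.918855667114258), (28.15404510498047, 42.37032699584961), 89.30009460449219)
switch 0.066 0.95 ((470.6178894042969, -30.822402954101562), (31.035015106201172, 46.706024169921875), 89.30018615722656)
switch 0.146 0.95 ((484.0068664550781, -23.015138626098633), (25.272972106933594, 38.03476333618164), 89.3018798828125)
[[0.4784, -0.0261, 0.1116]]
```

View pics/w1v.png

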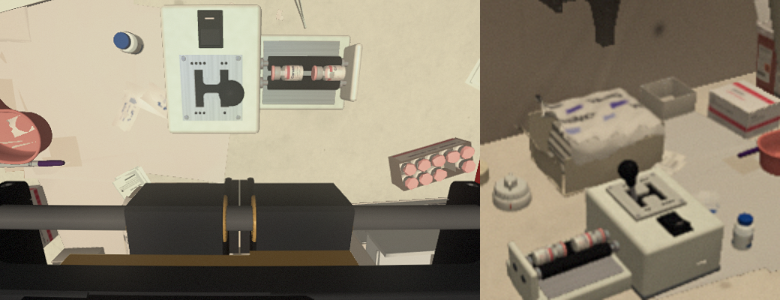

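Run:
```python
from h import *
t=env.read_state()["position"]; print("tcp",t)
def ray(p,uv):
    a=to_plane(p,[uv],0.0)[0]; o=np.array(p["position"]); d=np.r_[a,0]-o; return o,d/np.linalg.norm(d)
w=env.grab_frame("wrist"); q=env.grab_frame("scene")
g=w["image"].max(2); print("wrist col 310..330 dark onset rows",[(c,int(np.argmax((g[150:,c]<70)))+150) for c in range(296,346,4)])
g=q["image"].max(2)
for v in range(78,100,2): print(v,"".join("#" if x<60 else "." for x in g[v,280:325]))
# where along vertical through tcp do rays pass
o,d=ray(w,(318,239)); 
for off in (-.0095,0,.0095): k=(t[0]+off-o[0])/d[0]; print("wrist ray at x=tcp+",off,(o+k*d-t)*1e3)
o,d=ray(q,(303,90))
for ax in (0,1): k=(t[ax]-o[ax])/d[ax]; print("scene ray",ax,(o+k*d-t)*1e3)
```

```text
tcp [0.61586326 0.00930155 0.3000322 ]
wrist col 310..330 dark onset rows [(296, 245), (300, 150), (304, 238), (308, 241), (312, 241), (316, 241), (320, 274), (324, 241), (328, 241), (332, 238), (336, 238), (340, 245), (344, 245)]
78 .................############................
80 .................############................
82 .................############................
84 .................############................
86 .................############................
88 ..................###########................
90 .....................####....................
92 .............................................
94 .............................................
96 .............................................
98 .............................................
wrist ray at x=tcp+ -0.0095 [-9.5         0.42493401 34.10285035]
wrist ray at x=tcp+ 0 [0.         0.27892974 9.65779713]
wrist ray at x=tcp+ 0.0095 [  9.5          0.13292547 -14.78725609]
scene ray 0 [ 0.         -3.0566411  31.22599976]
scene ray 1 [-5.33841750e+00  1.56125113e-14  3.38481510e+01]
```

Both cameras agree that the real tips are about 33 mm above the reported TCP, so my earlier strokes passed over the knob. The arm's pose itself is correct. I'll command heights 33 mm lower.

```bash
cat >> h.py <<'E'
DZ=-33.
def go(x,y,z,rate=.2,fl=None): return env.move_straight(W(x,y,z+DZ),rate=rate,force_limit=fl)
E
python3 - <<'E'
from h import *
go(55,30,200,.25); go(52,30,151,.12); st("far of knob")
print(go(25.5,30,151,.03,12)); st("pushed")
go(50,30,151); go(50,30,205); go(0,78,205,.25); go(0,78,151,.12); st("left")
print(go(0,45,151,.03,12)); st("mid")
print(go(0,0,151,.03,12)); st("end")
go(0,40,151); go(0,60,210); go(-60,150,260,.25)
knob("pics/a4.png"); st()
E
```

```text
far of knob t 19.27 gate xy [53.1 30.2] z 119.4 F [ 0.8 -0.3 -0.9]
False
pushed t 20.31 gate xy [26.1 30.1] z 118.4 F [2.2 0.7 1.5]
left t 22.02 gate xy [ 0.6 77.6] z 118.1 F [0.3 0.6 0.3]
False
mid t 23.27 gate xy [ 0.4 45.2] z 118.2 F [1.2 2.3 3.1]
False
end t 24.93 gate xy [-0.2  0.1] z 117.7 F [ 0.4  1.  -0.8]
knob 0.62 204 [  0.3 -24.5]
 t 26.46 gate xy [-60.2 148.8] z 225.6 F [-0.3 -0.9  0.5]
```

Run:
```python
from h import *
go(0,40,210,.25); go(0,25,151,.15); st("left")
print(go(0,-7,151,.03,10)); st("end")
go(0,30,151); go(-20,30,205); go(-58,-30,205,.25)
go(-55,-30,151,.15); st("near")
print(go(-10,-30,151,.03,12)); st("mid")
print(go(13,-30,151,.03,12)); st("end")
go(-40,-30,151); go(-60,-30,210); go(-120,120,260,.25)
knob("pics/a5.png"); st()
im=cv2.imread("pics/a5.png")
cv2.imwrite("pics/a5v.png",cv2.resize(im[140:260,290:450],(800,600),interpolation=cv2.INTER_CUBIC))
```

```text
left t 27.71 gate xy [ 0.7 25.8] z 119.1 F [ 0.1 -0.7  0.3]
False
end t 28.93 gate xy [-0.  -5.5] z 117.5 F [-1.1  6.7 -1.6]
near t 30.64 gate xy [-54.4 -29.7] z 118.0 F [ 1.5 -0.2  0.6]
False
mid t 32.29 gate xy [-10. -30.] z 118.0 F [-2.7  0.6  2.1]
False
end t 33.21 gate xy [  9.3 -29.9] z 116.9 F [-10.3   3.4   4.5]
knob 0.72 219 [ 31.2 -28. ]
 t 35.01 gate xy [-120.  119.] z 226.1 F [ 0.  -0.1 -0. ]
```

View pics/a5v.png

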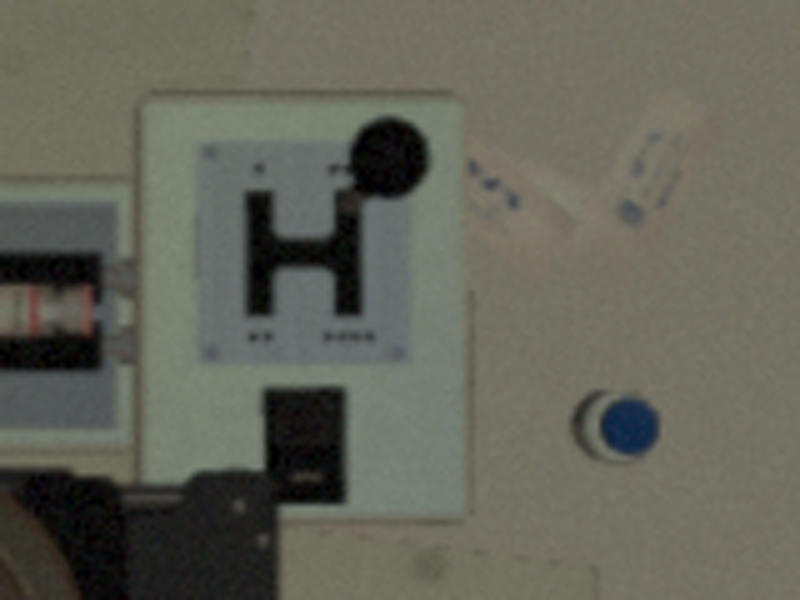

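The top view shows the knob at crop (389,158), past the three dots. The push ended at 10 N against the slot end. I'll refine the knob position, then press the switch.

Run:
```python
from h import *
p=np.load("pics/top.npy",allow_pickle=True).item()
k=(to_plane(p,[[290+389/5-.4,140+158/5-.4]],.154)[0]-G)*1e3; print("knob",k)
assert k[0]>31 and k[1]<-26
go(-94,0,200,.25); go(-94,0,130,.15); st("above")
print(go(-94,0,103,.012,7)); st("pressed")
```

```text
knob [ 33.82957719 -29.4163709 ]
above t 36.33 gate xy [-93.    0.8] z 98.0 F [ 0.6 -0.5 -1. ]
True
pressed t 38.06 gate xy [-94.3  -0.1] z 73.7 F [-1.4  1.1  3.9]
```

Run:
```python
from h import *
for z in (105,103,101,99):
    h=go(-94,0,z,.012,12); st(f"{z} {h}")
    if h or env.read_state()["force"][2]>9: break
env.dwell(.2); st()
go(-94,0,140,.1); go(-150,60,230,.25)
env.move_straight(W(-130,200,260),rate=.25)
p=env.grab_frame("wrist"); q=env.grab_frame("top"); s=env.grab_frame("scene")
cv2.imwrite("pics/c.png",np.hstack([cv2.resize(q["image"][160:260,310:410],(400,400)),cv2.resize(s["image"][150:250,290:390],(400,400),interpolation=cv2.INTER_CUBIC)])); st()
```

```text
105 True t 38.27 gate xy [-94.4  -0.2] z 73.7 F [-1.3  0.9  4.8]
 t 38.47 gate xy [-94.4  -0.2] z 73.7 F [-1.6  1.2  4.7]
 t 40.51 gate xy [-130.5  198.5] z 259.1 F [-0.5 -0.   0.9]
```

View pics/c.png

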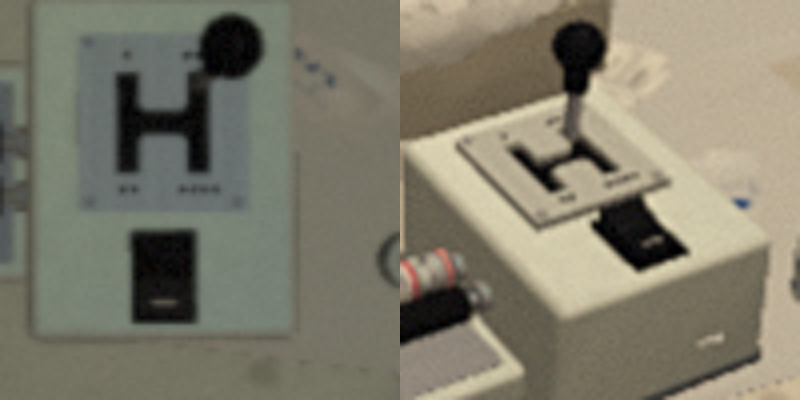

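Run:
```python
import cv2,numpy as np
from h import *
p=env.grab_frame("scene")
f=lambda i:cv2.resize(i[190:225,330:370],(400,350),interpolation=cv2.INTER_CUBIC)
cv2.imwrite("pics/d.png",np.hstack([f(cv2.imread("pics/scene0.png")),f(p["image"])]))
```

```text
(no output)
```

View pics/d.png

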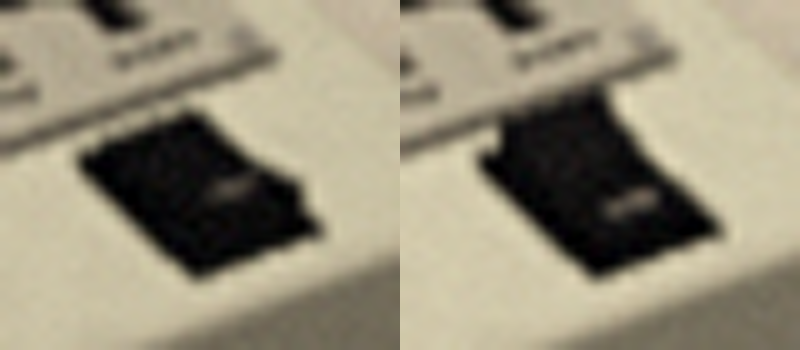

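Before (left), the near half was proud, with a step at (300,185). After (right), the near half is flush and the far half is raised at (600,95), so the switch is fully on. Handing in.

```bash
python3 -c "
from workcell import env
print(env.close_job())"
```

```text
the job is handed in; nothing more can be done
None
```

I handed the job in with the lever at the far end of the third-gear slot and the rocker's near half pressed fully down afterwards; the cameras showed both in place, but the hand-in gave no verdict.

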